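# Arm the gearbox test stand: feel the hidden toggles, then start it

### The arm

A 6-joint arm with a two-finger parallel gripper is mounted at the origin on the work surface. World frame = base frame: x ahead of the robot, y to its left, z up, the work surface at z = 0. Lengths are in m, angles in rad, forces in N, time in s.
With the tool pointing down it reaches from about 0.275 to 0.825 m from the base axis. Payload 4.9 kg.
Tool frame: the origin (TCP) lies between the finger pads; the fingertips stand 17 mm ahead of it and the grasp point (between the pads) lies 2 mm behind it (tcp_to_tips is the distance from the TCP to the fingertips, in m); z points along the fingers, y is the line along which they close (so a half turn about z gives the same grasp; the last joint's range is limited). The gripper opens to 85 mm and grips with 20 to 120 N. Pads are 22 mm wide; open, the fingers measure 114 mm over their backs; the gripper's body (76 mm by 85 mm) begins 54 mm behind the grasp point. The pads swing forward as they close: fully open they stand 13 mm farther back than shut.
Start: joints at [0.966, 0.326, -0.193, 1.052, 0, 1.437], TCP at [0.249, 0.49, 0.248] pointing down, gripper open.
Joint ranges: [-2.65, 2.65], [-0.97, 1.79], [-1.3, 1.35], [-1.93, 2.1], [-1.47, 1.37], [-3.14, 3.14]. Speed limits (rad/s): [2.57, 2.57, 3.14, 3.14, 3.14, 3.14].

### API

Orientations are given as a rotation vector (axis times angle).
In Python, from bench import * gives the robot as it stands.
- The arm moves only by the tool arm_command, never from a script. Its argument "rows" is text: rows parted by semicolons, each of 7 numbers parted by spaces: the closure, from 0 (fully open) to 1 (shut), then the shift along the tool's x, y, z in m, then the turn, a rotation vector about the tool's x, y, z in degrees. A call has 1 to 20 rows; each row is the pose to reach, as a shift and turn from the pose commanded when the call began, along the tool's axes at that moment; what a row does not reach only later rows make up. A row lasts 1/12 s, in which the tool goes at most 41.7 mm and 7.16 degrees, less where a joint would pass 70% of its speed; a pose out of reach is approached as far as the arm can. A call with a gripper value outside its range is refused whole. The fingers move at their own pace and stop on an object; the grip force is fixed at half the most. Time passes only in rows, so rows that repeat a pose let the fingers close. It gives the time, the measured TCP pose, the force, the opening and the grip force at its end, in the units of the state.
- get_state(): the state, without advancing time (a new reading comes with each control period).
- read_camera(name): name is "side" or "top" or "wrist"; returns a dict with "color" (480x640x3 uint8, red, green, blue), "mtx" (3x3 intrinsics, pixels), "R" (3x3) and "t" (3): a world point X has camera coordinates R X + t; the wrist camera has in their place "tool_from_camera" (4x4, takes a point from camera to tool coordinates, whose origin is the TCP and whose axes are the flange's). Camera axes: x right, y down, z forward; pixel columns grow to the right and rows downward; lengths in m; the calibration is good to about 2 mm. A picture is of the moment at which its call begins: read the wrist's pose just before it. There is no depth.
- close_job(): hands the job in; it is judged then, once.
The state is a dict: "clock": time; "q": joint angles; "joint_velocities": joint speeds; "joint_torque": joint torques, N m; "eef_pos": TCP position; "tool_rot": TCP orientation; "ft_force": force on the tool from outside, world axes, zero at the start; "moment": the same for the moment, N m; "finger_gap": finger opening in m; "gripper_force": force on a finger pad.
Only numpy, scipy, OpenCV 4.12 (cv2) and the standard library are available. Lean on these libraries where they do the work, as an engineer would, in place of code of your own. Each camera call takes 0.05 s, during which the arm holds its last target. There are 200 camera calls.

### The job

Under the hood of the supply unit are two unlit toggles that you cannot see. Feel the right one and then the left one gently with the fingertips; flip a toggle to on (leaning left, seen from the robot) only if it is off, and never throw one off. When both are on, press the start button on top of the unit fully down and let it come back up; leave the other parts on the bench where they are.

Things in the scene. Friction and masses are not known exactly. Their poses are not given: they have to be found in the camera images.
- supply_unit: Fixed grey steel unit, 400 mm long in y. Origin on the table; +x points away from the robot, +y to its left. Rear enclosure x 50 to 150 mm, 140 mm high. In front of it a hood: roof 4 mm thick, underside at z 105, from x -17 to 50, closed by an end wall 4 mm thick at each end, open towards the robot. Reach in from the robot's side with the fingers shut and tilted about 40 deg from vertical, tips 45 mm high.
- right_bay (a point): Point under the hood at unit x 8, y -65, z 45 mm: middle of the zone of the right toggle, whose pivot lies within 25 mm of it in y (hidden, to be felt). Toggle: flat lever 24 mm wide in x (unit x -4 to 20), 10 mm thick, reaching 78 mm above a pivot along x at z 18 mm; it stands in a block 70 mm long, 18 mm high. The hood between the right end wall and y -125 mm is always clear to reach in.
- left_bay (a point): Point under the hood at unit x 8, y 135, z 45 mm: the same for the left toggle, pivot within 25 mm of it in y. The hood from y -5 to 75 mm is always clear, to reach in between the toggles. Each toggle snaps over centre and rests leaning 0.45 rad to the left (+y, on) or to the right (-y, off); pushing an off one left takes 3 to 8 N, then it jumps to on. One that is on stops rigidly: keep below 30 N.
- start_button_top (a point): Centre of the top face of the black round start button, 38 mm wide, in a steel collar on top of the unit's enclosure (18 mm above it when up). It is pressed straight down 7 mm against a spring, 2 to 6 N, and comes back up by itself.
- start_button (a joint): Start button travel in m: 0 up, 0.007 fully down (pressed counts from 0.005).
- bearing_race: Steel ring 60 mm across, 18 mm high, on the left end of the unit's top; bystander, origin at the centre of its underside.
- tail_housing: Blue cone-shaped casting, 225 mm high, foot 170 mm across; bystander left of the unit, origin under its centre.
- clutch_drum: Dark steel open drum, 124 mm across, 75 mm high; bystander right of the unit, origin under its centre.
- ring_gear: Steel ring 112 mm across, 42 mm high; bystander near right, origin under its centre.
- separator_plate: Dark flat steel plate 190 x 140 x 6 mm lying between robot and unit; bystander, origin under its centre.
- valve_spool: Steel spool 100 mm long, 24 mm thick, lying near left; bystander, origin under its middle, x along it.
- cup_a: Red plastic cup, 72 mm across, 60 mm high, at the near left; bystander, origin under its centre.
- cup_b: Red plastic cup, 72 mm across, 60 mm high, beside the right end of the unit; bystander, origin under its centre.

How it is judged:
By the outcome, as a careful person would: the job done as asked, in the order asked, and still so for the second after the job is handed in, with the robot touching nothing.
It also fails if it takes over 58 s, if anything falls off the work surface, if the arm or the gripper's body presses on something with over 40 N, if the wrist force passes 120 N, or if a joint passes its speed limit or range.

## Working session

There is one attempt and no reset: what is moved stays moved. The work goes in short steps, Python scripts to look and compute and a tool call to move; the robot and the scene stay as the last step left them, time stands still between calls to the robot, and variables do not carry over. Pictures are saved under pics/ and viewed, at most 10 in all, crops included, and the job is handed in when it is done.

Besides the shell and the picture viewer there is one more tool, called after "Call:" as a command line: name --argument value ..., lists and objects as JSON in quotes. arm_command: Moves the arm, as the interface text tells. Its arguments: {"type":"object","properties":{"rows":{"type":"string"}},"required":["rows"]}

```bash
mkdir -p pics
python3 - <<'E'
from bench import *
import cv2
print(get_state())
for n in ("top","side"):
    c=read_camera(n); cv2.imwrite(f"pics/{n}0.png",c["color"][:,:,::-1]); print(n,c["mtx"].tolist(),c["R"].round(4).tolist(),c["t"].round(4).tolist())
E
```

```text
{'clock': 0.0, 'q': array([ 9.65789340e-01,  3.26973771e-01, -1.93552967e-01,  1.05198430e+00,
       -6.16304068e-06,  1.43661629e+00]), 'joint_velocities': array([-0.00118339, -0.0014503 ,  0.00115159, -0.00085426,  0.00021489,
        0.00059649]), 'joint_torque': array([ 1.38744705e-03, -4.43400228e+01,  2.62439454e+01,  1.53922546e-02,
       -3.43998852e-05,  1.69295916e-06]), 'eef_pos': array([0.24916948, 0.48972472, 0.24749726]), 'tool_rot': array([-7.32617634e-01, -3.05434347e+00,  2.51459500e-03]), 'ft_force': array([-0.13913612, -0.55999177, -0.02999308]), 'moment': array([ 0.00258992, -0.00124465, -0.06112872]), 'gripper_force': 0.0, 'finger_gap': 0.0852130341601021}
top [[548.6554032303899, 0.0, 323.9215272528807], [0.0, 548.6554032303899, 240.78849747460404], [0.0, 0.0, 1.0]] [[-0.0131, -0.9998, -0.0135], [-0.9837, 0.0153, -0.1794], [0.1796, 0.0109, -0.9837]] [-0.0102, 0.5343, 1.2568]
side [[582.488924997238, 0.0, 309.7524106421317], [0.0, 582.488924997238, 219.58877382105297], [0.0, 0.0, 1.0]] [[-0.9201, -0.3914, -0.0125], [-0.1766, 0.4432, -0.8788], [0.3495, -0.8064, -0.477]] [0.4809, 0.2287, 1.4357]
```

View pics/top0.png

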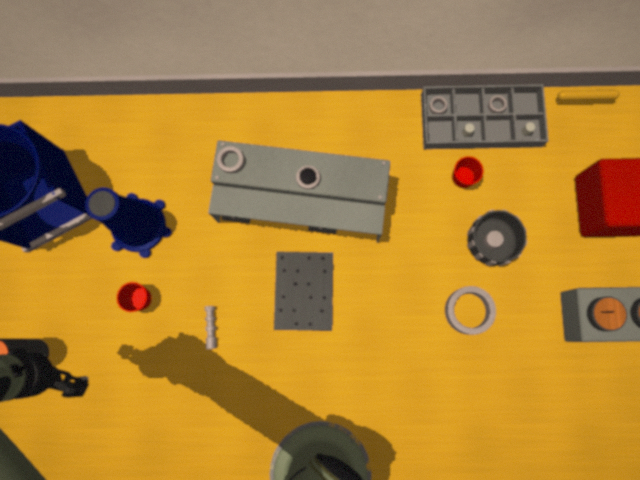

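View pics/side0.png

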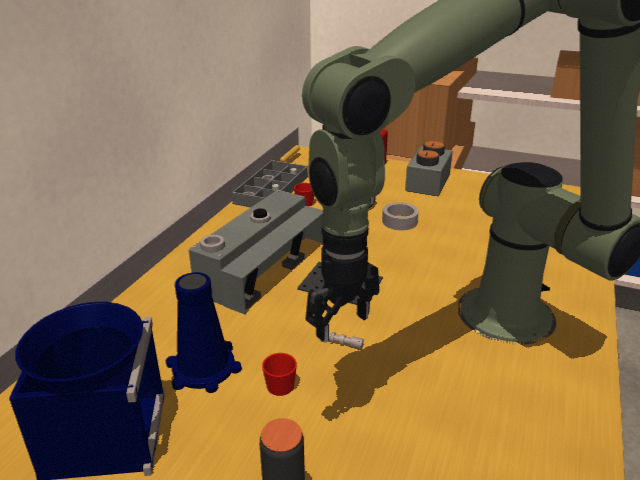

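The top view shows the grey unit with enclosure-top corners near (219,141) and (390,160), hood front corners near (210,213) and (383,236), and the black button at (308,176). The side view shows the same unit, with its open side facing the robot. Next I'll measure the unit.

```bash
cat > h.py <<'E'
import numpy as np, cv2
from bench import *
def ray(c,px,z):
    d=c["R"].T@np.linalg.solve(c["mtx"],[px[0],px[1],1]); C=-c["R"].T@c["t"]
    return C+d*(z-C[2])/d[2]
E
python3 - <<'E'
from h import *
c=read_camera("top"); im=c["color"]; g=cv2.cvtColor(im,cv2.COLOR_RGB2GRAY)
p=np.array([[219,141],[390,160],[386,198],[214,184],[210,213],[383,236]],np.float32).reshape(-1,1,2)
q=cv2.cornerSubPix(g,p.copy(),(4,4),(-1,-1),(3,40,.01)).reshape(-1,2)
P=[]
for i,(a,z) in enumerate(zip(q,[.14]*4+[.109]*2)):
    P.append(ray(c,a,z)); print(p[i,0],a.round(1),P[-1].round(4))
P=np.array(P)
for a,b in((0,1),(3,2),(4,5),(0,3),(1,2)): d=P[a]-P[b]; print(a,b,np.linalg.norm(d[:2]).round(4),np.degrees(np.arctan2(d[1],d[0])).round(2))
# fit rigid 2D: local coords
L=np.array([[150,200],[150,-200],[50,-200],[50,200],[-17,200],[-17,-200]])/1e3
w=P[:,:2]; H=(L-L.mean(0)).T@(w-w.mean(0)); U,S,V=np.linalg.svd(H); R=(U@V).T; t=w.mean(0)-R@L.mean(0)
print("yaw",np.degrees(np.arctan2(R[1,0],R[0,0])),"org",t,"res",((L@R.T+t-w)*1e3).round(1).tolist())
# button: dark blob
m=(cv2.inRange(im,(0,0,0),(45,45,45)))[160:195,290:325]
n,l,s,ce=cv2.connectedComponentsWithStats(m); k=1+s[1:,4].argmax(); b=ce[k]+[290,160]
B=ray(c,b,.158); print("button",b,s[k],B, R.T@(B[:2]-t))
cv2.imwrite("pics/crop.png",cv2.resize(im[125:250,195:400,::-1],None,fx=3.9,fy=3.9,interpolation=cv2.INTER_CUBIC))
E
```

```text
[219. 141.] [217.6 139.8] [0.7563 0.2216 0.14  ]
[390. 160.] [389.2 160.2] [ 0.7007 -0.1691  0.14  ]
[386. 198.] [386. 198.] [ 0.6125 -0.159   0.14  ]
[214. 184.] [210.7 180.9] [0.6589 0.2352 0.14  ]
[210. 213.] [208.6 213.3] [0.5912 0.2451 0.109 ]
[383. 236.] [380.5 233.8] [ 0.5372 -0.1471  0.109 ]
0 1 0.3947 81.9
3 2 0.3969 83.29
4 5 0.3959 82.16
0 3 0.0984 -7.94
1 2 0.0887 -6.54
yaw -7.582882528169962 org [0.58232005 0.04581404] res [[1.1, 2.7], [4.0, -3.1], [-7.0, -0.0], [-0.6, 2.3], [0.7, 1.2], [1.9, -3.1]]
button [308.3490566  175.09433962] [ 12  10  13  13 106] [0.66317143 0.0136077  0.158     ] [ 0.08439429 -0.02125553]
```

View pics/crop.png

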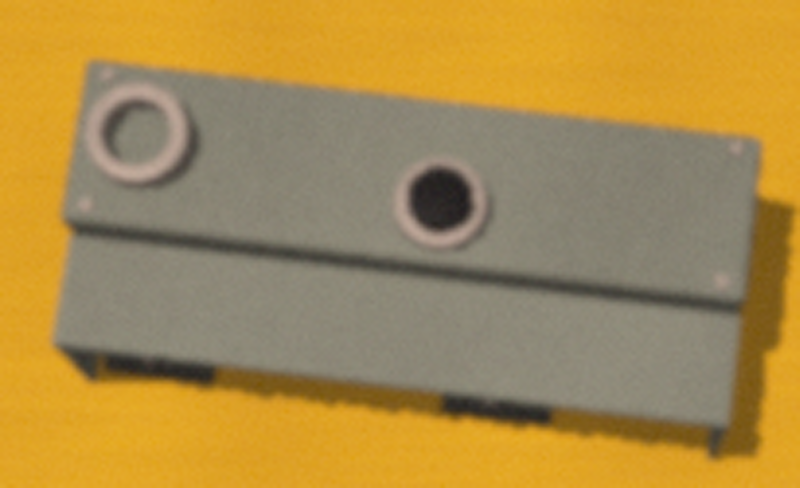

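The crop gives cleaner corners: top-front right at (385,202), hood front from (209,213.5) to (381.4,234). It also shows the dark block fronts centred at (236,220) and (322,230). I'll refit with these and work out the poses.

```bash
cat >> h.py <<'E'
from scipy.spatial.transform import Rotation as Ro
def go(O,yaw,loc,tilt,s,tiploc=True):
    """shift/turn (mm,deg) from present pose so that tips reach unit-frame loc"""
    Rz=Ro.from_euler("z",yaw,degrees=True)
    t=np.radians(tilt); z=np.array([np.sin(t),0,-np.cos(t)]); y=np.array([0,s,0]); x=np.cross(y,z)
    Rt=Rz*Ro.from_matrix(np.c_[x,y,z]); p=Rz.apply(loc)+[O[0],O[1],0]-.017*Rt.apply([0,0,1])
    st=get_state(); R0=Ro.from_rotvec(st["tool_rot"])
    return R0.inv().apply(p-st["eef_pos"])*1e3,(R0.inv()*Rt).as_rotvec(degrees=True),p
E
python3 - <<'E'
from h import *
c=read_camera("top")
px=[[218,140.8],[390.2,160.7],[385,202],[211.7,181.9],[209.1,213.5],[381.4,234]]
w=np.array([ray(c,a,z)[:2] for a,z in zip(px,[.14]*4+[.109]*2)])
L=np.array([[150,200],[150,-200],[50,-200],[50,200],[-17,200],[-17,-200]])/1e3
H=(L-L.mean(0)).T@(w-w.mean(0)); U,S,V=np.linalg.svd(H); R=(U@V).T; t=w.mean(0)-R@L.mean(0)
yaw=np.degrees(np.arctan2(R[1,0],R[0,0])); print(yaw,t,((L@R.T+t-w)*1e3).round(1).tolist())
for b in([236,220.4],[322.4,230.1]):
    print("block",[(R.T@(ray(c,b,z)[:2]-t)).round(4) for z in(.01,.018)])
print("button",R.T@(ray(c,[308,175.8],.158)[:2]-t))
print("tool R\n",Ro.from_rotvec(get_state()["tool_rot"]).as_matrix().round(2))
for s in(1,-1): print(s,*[v.round(3) for v in go(t,yaw,[-.10,-.160,.12],40,s)])
E
```

```text
-7.857044384315905 [0.57967642 0.04508711] [[1.6, 2.0], [1.5, -2.1], [-1.5, -3.4], [0.0, 3.5], [-0.6, 1.6], [-1.2, -1.6]]
block [array([-0.0052,  0.1549]), array([-0.0068,  0.1532])]
block [array([-0.0036, -0.0602]), array([-0.0052, -0.0605])]
button [ 0.08530403 -0.01920881]
tool R
 [[-0.89  0.45 -0.  ]
 [ 0.45  0.89 -0.  ]
 [ 0.   -0.   -1.  ]]
1 [-443.811 -433.977  115.168] [ -6.726 -39.64  -18.311] [ 0.448 -0.098  0.133]
-1 [-443.811 -433.977  115.168] [-55.361   9.394 152.028] [ 0.448 -0.098  0.133]
```

Call:
arm_command --rows "1 -0.444 -0.434 0 0 0 0;1 -0.444 -0.434 0 0 0 0;1 -0.444 -0.434 0 -6.7 -39.6 -18.3;1 -0.444 -0.434 0 -6.7 -39.6 -18.3;1 -0.444 -0.434 0 -6.7 -39.6 -18.3;1 -0.444 -0.434 0 -6.7 -39.6 -18.3;1 -0.444 -0.434 0 -6.7 -39.6 -18.3;1 -0.444 -0.434 0 -6.7 -39.6 -18.3;1 -0.444 -0.434 0 -6.7 -39.6 -18.3;1 -0.444 -0.434 0 -6.7 -39.6 -18.3;1 -0.444 -0.434 0 -6.7 -39.6 -18.3;1 -0.444 -0.434 0 -6.7 -39.6 -18.3;1 -0.444 -0.434 0 -6.7 -39.6 -18.3;1 -0.444 -0.434 0 -6.7 -39.6 -18.3;1 -0.444 -0.434 0 -6.7 -39.6 -18.3;1 -0.444 -0.434 0 -6.7 -39.6 -18.3;1 -0.444 -0.434 0.08 -6.7 -39.6 -18.3;1 -0.444 -0.434 0.115 -6.7 -39.6 -18.3;1 -0.444 -0.434 0.115 -6.7 -39.6 -18.3;1 -0.444 -0.434 0.115 -6.7 -39.6 -18.3"

```text
clock: 1.87
eef_pos: [0.4434, -0.0961, 0.1241]
tool_rot: [0.175, 2.455, -0.052]
ft_force: [-1.1, 1.3, 0.0]
finger_gap: 0.0002
gripper_force: 0.0
```

```bash
sed -i '$a O=(.5797,.0451);YAW=-7.86' h.py
python3 - <<'E'
from h import *
s=get_state();print(s["clock"],s["eef_pos"],s["ft_force"],s["finger_gap"],s["q"].round(2))
c=read_camera("wrist");cv2.imwrite("pics/w1.png",c["color"][:,:,::-1])
c=read_camera("side");cv2.imwrite("pics/s1.png",cv2.resize(c["color"][130:370,150:470,::-1],None,fx=2.5,fy=2.5))
for l in([-.10,-.160,.05],[-.05,-.16,.05],[0.004,-.160,.045]):print(*[v.round(3) for v in go(O,YAW,l,40,1)])
E
```

```text
1.8667 [ 0.44342067 -0.09610251  0.12409517] [-1.07621976  1.34706692  0.03310241] 0.000214323162981225 [-0.54  0.08 -1.28 -0.42  0.25 -0.31]
[41.935 -1.39  53.295] [ 0.166 -0.443 -0.161] [ 0.448 -0.098  0.063]
[ 3.385 -1.375 85.137] [ 0.166 -0.443 -0.161] [ 0.497 -0.105  0.063]
[-35.064  -1.378 123.382] [ 0.166 -0.443 -0.161] [ 0.551 -0.112  0.058]
```

View pics/w1.png

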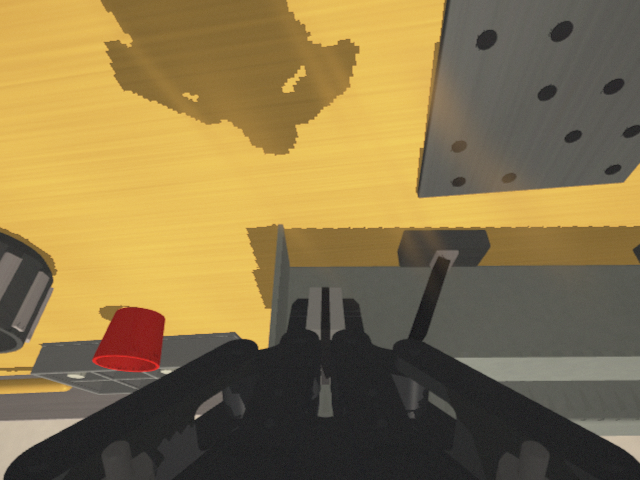

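View pics/s1.png

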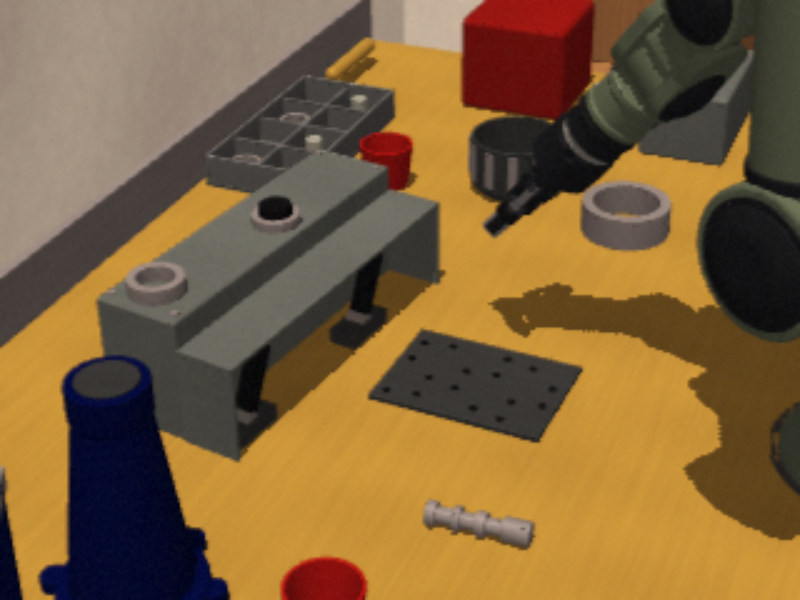

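The wrist view shows the right toggle's block near (445,248) and the right end wall at x≈280, with the closed fingertips at (325,300) between them. The side view shows the arm clear of everything. Reaching in now.

Call:
arm_command --rows "1 0.002 -0.0014 0.03 0.2 -0.4 -0.2;1 0.003 -0.0014 0.06 0.2 -0.4 -0.2;1 0.0034 -0.0014 0.085 0.2 -0.4 -0.2;1 0.0034 -0.0014 0.085 0.2 -0.4 -0.2;1 -0.010 -0.0014 0.098 0.2 -0.4 -0.2;1 -0.022 -0.0014 0.110 0.2 -0.4 -0.2;1 -0.035 -0.0014 0.123 0.2 -0.4 -0.2;1 -0.035 -0.0014 0.123 0.2 -0.4 -0.2;1 -0.035 -0.0014 0.123 0.2 -0.4 -0.2"

```text
clock: 2.72
eef_pos: [0.5544, -0.1127, 0.066]
tool_rot: [0.161, 2.428, -0.065]
ft_force: [-2.0, 3.8, 1.2]
finger_gap: 0.0003
gripper_force: 0.0
```

```bash
cat >> h.py <<'E'
def where():
    s=get_state();R=Ro.from_rotvec(s["tool_rot"]);z=R.apply([0,0,1]);tip=s["eef_pos"]+.017*z
    u=Ro.from_euler("z",-YAW,degrees=True)
    print("t",s["clock"],"tips unit",(u.apply(tip-[*O,0])*1e3).round(1),"F unit",u.apply(s["ft_force"]).round(2),"tilt",np.degrees(np.arccos(-z[2])).round(1),"q",s["q"].round(2))
E
python3 - <<'E'
from h import *
where();print(*[v.round(3) for v in go(O,YAW,[.004,-.12,.045],40,1)])
E
```

```text
t 2.7167 tips unit [   7.6 -159.8   53.1] F unit [-2.5   3.45  1.16] tilt 40.6 q [-0.43  0.43 -1.11 -0.65  0.19 -0.23]
[ 7.58  39.815  3.797] [-0.043  0.635  0.299] [ 0.556 -0.073  0.058]
```

Call:
arm_command --rows "1 0.004 0.012 0.002 0 0 0;1 0.0075 0.025 0.004 0 0 0;1 0.0075 0.035 0.004 0 0 0;1 0.0075 0.035 0.004 0 0 0;1 0.0075 0.035 0.004 0 0 0;1 0.0075 0.035 0.004 0 0 0"

```text
clock: 3.22
eef_pos: [0.5561, -0.0796, 0.0563]
tool_rot: [0.164, 2.428, -0.068]
ft_force: [-0.0, -0.1, 0.4]
finger_gap: 0.0
gripper_force: 0.0
```

```bash
python3 -c "
from h import *
where()"
```

```text
t 3.2167 tips unit [   4.7 -126.8   43.4] F unit [-0.01 -0.14  0.4 ] tilt 40.6 q [-0.34  0.46 -1.13 -0.72  0.13 -0.16]
```

Free force is about 0. I'll feel to the left in small steps.

Call:
arm_command --rows "1 0 0.002 0 0 0 0;1 0 0.004 0 0 0 0;1 0 0.006 0 0 0 0;1 0 0.008 0 0 0 0;1 0 0.008 0 0 0 0"

```text
clock: 3.63
eef_pos: [0.5556, -0.0705, 0.0531]
tool_rot: [0.165, 2.433, -0.066]
ft_force: [0.7, -0.5, 0.2]
finger_gap: 0.0001
gripper_force: 0.0
```

Call:
arm_command --rows "1 0 0.002 0 0 0 0;1 0 0.004 0 0 0 0;1 0 0.006 0 0 0 0;1 0 0.006 0 0 0 0"

```text
clock: 3.97
eef_pos: [0.5565, -0.0645, 0.0532]
tool_rot: [0.164, 2.433, -0.066]
ft_force: [-0.8, 0.9, 0.2]
finger_gap: -0.0001
gripper_force: 0.0
```

Call:
arm_command --rows "1 0 0.002 0 0 0 0;1 0 0.004 0 0 0 0;1 0 0.006 0 0 0 0;1 0 0.006 0 0 0 0"

```text
clock: 4.3
eef_pos: [0.5574, -0.0585, 0.0534]
tool_rot: [0.164, 2.432, -0.066]
ft_force: [-0.3, -1.5, -0.4]
finger_gap: 0.0001
gripper_force: 0.0
```

Call:
arm_command --rows "1 0 0.002 0 0 0 0;1 0 0.004 0 0 0 0;1 0 0.004 0 0 0 0;1 0 0.004 0 0 0 0"

```text
clock: 4.63
eef_pos: [0.5579, -0.0548, 0.0533]
tool_rot: [0.165, 2.432, -0.066]
ft_force: [-0.6, -0.4, 0.1]
finger_gap: -0.0001
gripper_force: 0.0
```

Call:
arm_command --rows "1 0 0.002 0 0 0 0;1 0 0.003 0 0 0 0;1 0 0.003 0 0 0 0;1 0 0.003 0 0 0 0"

```text
clock: 4.97
eef_pos: [0.5584, -0.052, 0.0534]
tool_rot: [0.165, 2.432, -0.067]
ft_force: [0.4, -0.8, -0.2]
finger_gap: -0.0001
gripper_force: 0.0
```

Call:
arm_command --rows "1 0 0.002 0 0 0 0;1 0 0.004 0 0 0 0;1 0 0.004 0 0 0 0;1 0 0.004 0 0 0 0"

```text
clock: 5.3
eef_pos: [0.5588, -0.0482, 0.0533]
tool_rot: [0.165, 2.432, -0.067]
ft_force: [-0.3, -2.8, -0.0]
finger_gap: -0.0001
gripper_force: 0.7
```

Call:
arm_command --rows "1 0 0.002 0 0 0 0;1 0 0.004 0 0 0 0;1 0 0.004 0 0 0 0;1 0 0.004 0 0 0 0"

```text
clock: 5.63
eef_pos: [0.559, -0.0454, 0.0532]
tool_rot: [0.168, 2.433, -0.071]
ft_force: [-2.3, -6.6, 0.7]
finger_gap: -0.0003
gripper_force: 2.6
```

```bash
python3 -c "
from h import *
where()
c=read_camera('wrist');cv2.imwrite('pics/w2.png',c['color'][:,:,::-1])"
```

```text
t 5.6333 tips unit [  2.9 -92.6  40.3] F unit [-1.36 -6.81  0.7 ] tilt 40.4 q [-0.25  0.47 -1.13 -0.73  0.06 -0.08]
```

View pics/w2.png

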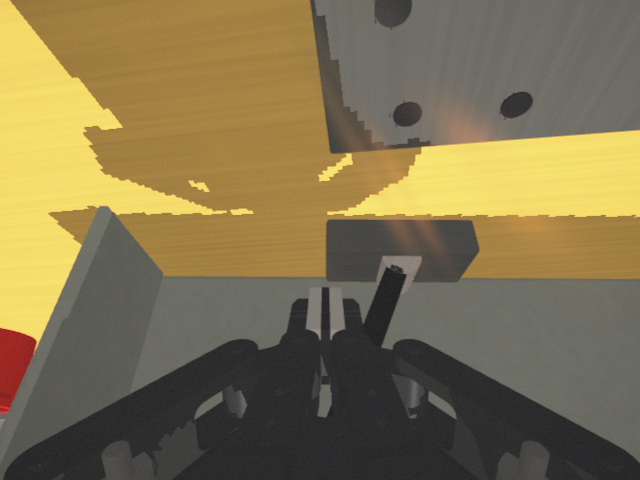

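The fingers touch the lever at about 6.8 N. The picture shows it running from the pivot at (400,265) down to (375,345), which means it leans toward the fingers, so it looks off. I'll push on in small steps.

Call:
arm_command --rows "1 0 0.002 0 0 0 0;1 0 0.002 0 0 0 0;1 0 0.002 0 0 0 0"

```text
clock: 5.93
eef_pos: [0.5592, -0.0433, 0.0532]
tool_rot: [0.168, 2.433, -0.071]
ft_force: [-3.3, -5.2, 0.9]
finger_gap: -0.0002
gripper_force: 2.6
```

Call:
arm_command --rows "1 0 0.002 0 0 0 0;1 0 0.002 0 0 0 0;1 0 0.002 0 0 0 0"

```text
clock: 6.18
eef_pos: [0.5595, -0.0411, 0.0532]
tool_rot: [0.167, 2.433, -0.07]
ft_force: [-2.9, -4.3, 1.3]
finger_gap: -0.0001
gripper_force: 2.4
```

Force falls as it moves, so it was off and is now swinging. Continue until it jumps.

Call:
arm_command --rows "1 0 0.002 0 0 0 0;1 0 0.004 0 0 0 0;1 0 0.006 0 0 0 0;1 0 0.006 0 0 0 0"

```text
clock: 6.52
eef_pos: [0.5608, -0.0339, 0.0533]
tool_rot: [0.165, 2.432, -0.066]
ft_force: [-0.8, -1.2, 0.2]
finger_gap: 0.0
gripper_force: 0.6
```

Call:
arm_command --rows "1 0 0.002 0 0 0 0;1 0 0.004 0 0 0 0;1 0 0.004 0 0 0 0"

```text
clock: 6.77
eef_pos: [0.5616, -0.0294, 0.0533]
tool_rot: [0.164, 2.432, -0.064]
ft_force: [0.4, 0.3, 0.2]
finger_gap: 0.0
gripper_force: 0.0
```

Call:
arm_command --rows "1 0 0.002 0 0 0 0;1 0 0.003 0 0 0 0;1 0 0.003 0 0 0 0;1 0 0.003 0 0 0 0"

```text
clock: 7.1
eef_pos: [0.5618, -0.0269, 0.0532]
tool_rot: [0.164, 2.432, -0.066]
ft_force: [-0.7, 0.2, 0.5]
finger_gap: -0.0003
gripper_force: 0.0
```

```bash
python3 -c "
from h import *
where()
c=read_camera('wrist');cv2.imwrite('pics/w3.png',c['color'][:,:,::-1])
print(*[v.round(3) for v in go(O,YAW,[.004,-.14,.05],40,1)])
print(*[v.round(3) for v in go(O,YAW,[-.07,-.14,.06],40,1)])"
```

```text
t 7.1 tips unit [  3.1 -73.9  40.3] F unit [-0.7   0.06  0.49] tilt 40.4 q [-0.2   0.47 -1.12 -0.73  0.04 -0.05]
[ -6.85  -66.115  -6.688] [-0.157  0.383  0.172] [ 0.554 -0.093  0.063]
[ 43.04  -66.116 -62.249] [-0.157  0.383  0.172] [ 0.48  -0.083  0.073]
```

View pics/w3.png

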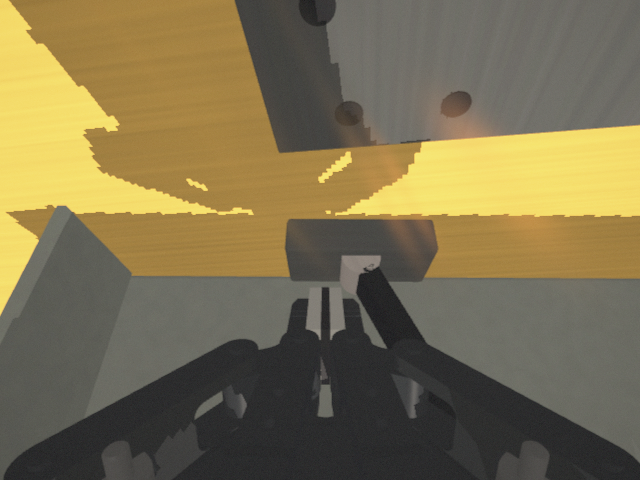

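The lever now runs from (365,265) to (415,340), leaning left: the right toggle is on. Backing off to the right, then out, then across to the middle gap.

Call:
arm_command --rows "1 -0.002 -0.02 -0.002 0 0 0;1 -0.004 -0.04 -0.004 0 0 0;1 -0.004 -0.04 -0.004 0 0 0;1 0.01 -0.045 -0.02 0 0 0;1 0.025 -0.045 -0.04 0 0 0;1 0.043 -0.045 -0.062 0 0 0;1 0.043 -0.045 -0.062 0 0 0;1 0.043 -0.015 -0.062 0 0 0;1 0.043 0.02 -0.062 0 0 0;1 0.043 0.055 -0.062 0 0 0;1 0.043 0.09 -0.062 0 0 0;1 0.043 0.109 -0.062 0 0 0;1 0.043 0.109 -0.062 0 0 0;1 0.043 0.109 -0.062 0 0 0;1 0.043 0.109 -0.062 0 0 0"

```text
clock: 8.4
eef_pos: [0.5039, 0.0906, 0.0718]
tool_rot: [0.165, 2.433, -0.067]
ft_force: [-0.3, -0.1, -0.1]
finger_gap: -0.0004
gripper_force: 0.0
```

```bash
python3 -c "
from h import *
where()
c=read_camera('wrist');cv2.imwrite('pics/w4.png',c['color'][:,:,::-1])
print(*[v.round(3) for v in go(O,YAW,[.004,.035,.045],40,1)])"
```

```text
t 8.4 tips unit [-70.3  34.7  58.8] F unit [-0.3  -0.14 -0.13] tilt 40.3 q [ 0.13  0.38 -1.2  -0.69 -0.18  0.2 ]
[-47.72    0.935  58.596] [-0.233  0.334  0.132] [0.578 0.081 0.058]
```

View pics/w4.png

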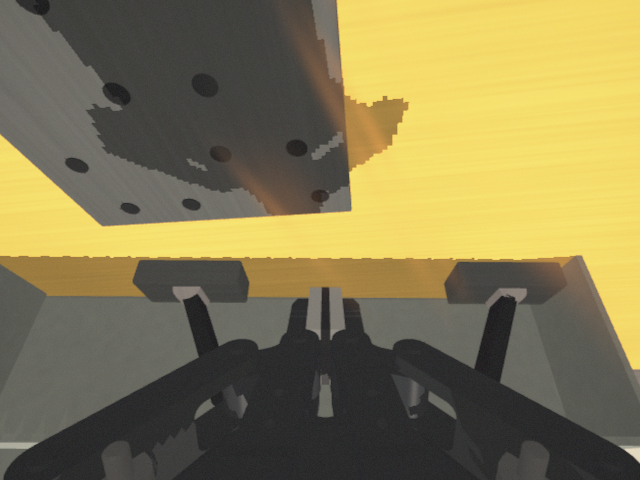

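The right lever at (185,295)→(215,360) leans left. The left block sits at (505,282) and its lever seems to lean right. Entering the gap.

Call:
arm_command --rows "1 -0.016 0.001 0.02 0 0 0;1 -0.032 0.001 0.04 0 0 0;1 -0.047 0.001 0.058 0 0 0;1 -0.047 0.001 0.058 0 0 0;1 -0.047 0.015 0.058 0 0 0;1 -0.047 0.03 0.058 0 0 0;1 -0.047 0.045 0.058 0 0 0;1 -0.047 0.06 0.058 0 0 0;1 -0.047 0.06 0.058 0 0 0;1 -0.047 0.06 0.058 0 0 0"

```text
clock: 9.28
eef_pos: [0.5848, 0.1393, 0.0579]
tool_rot: [0.166, 2.433, -0.068]
ft_force: [0.3, -1.4, 0.8]
finger_gap: -0.0003
gripper_force: 0.0
```

```bash
python3 -c "
from h import *
where()"
```

```text
t 9.2833 tips unit [ 3.2 93.9 44.9] F unit [ 0.49 -1.35  0.8 ] tilt 40.3 q [ 0.22  0.49 -0.97 -0.56 -0.23  0.28]
```

Call:
arm_command --rows "1 0 0.002 0 0 0 0;1 0 0.004 0 0 0 0;1 0 0.006 0 0 0 0;1 0 0.008 0 0 0 0;1 0 0.008 0 0 0 0;1 0 0.008 0 0 0 0"

```text
clock: 9.78
eef_pos: [0.5864, 0.148, 0.0581]
tool_rot: [0.165, 2.432, -0.067]
ft_force: [0.2, 0.1, -0.8]
finger_gap: -0.0
gripper_force: 0.0
```

Call:
arm_command --rows "1 0 0.002 0 0 0 0;1 0 0.004 0 0 0 0;1 0 0.006 0 0 0 0;1 0 0.006 0 0 0 0;1 0 0.006 0 0 0 0"

```text
clock: 10.2
eef_pos: [0.5873, 0.1542, 0.0581]
tool_rot: [0.165, 2.432, -0.066]
ft_force: [-0.1, 0.7, -0.3]
finger_gap: 0.0001
gripper_force: 0.0
```

Tips are at about y 109 with no contact yet.

Call:
arm_command --rows "1 0 0.002 0 0 0 0;1 0 0.004 0 0 0 0;1 0 0.004 0 0 0 0;1 0 0.004 0 0 0 0"

```text
clock: 10.53
eef_pos: [0.5878, 0.1581, 0.0581]
tool_rot: [0.165, 2.432, -0.066]
ft_force: [0.1, -0.6, 0.5]
finger_gap: 0.0
gripper_force: 0.0
```

Call:
arm_command --rows "1 0 0.002 0 0 0 0;1 0 0.004 0 0 0 0;1 0 0.004 0 0 0 0;1 0 0.004 0 0 0 0"

```text
clock: 10.87
eef_pos: [0.5884, 0.1621, 0.0581]
tool_rot: [0.165, 2.432, -0.066]
ft_force: [0.5, 0.2, -0.4]
finger_gap: 0.0002
gripper_force: 0.0
```

Call:
arm_command --rows "1 0 0.002 0 0 0 0;1 0 0.003 0 0 0 0;1 0 0.003 0 0 0 0;1 0 0.003 0 0 0 0"

```text
clock: 11.2
eef_pos: [0.5883, 0.1642, 0.0578]
tool_rot: [0.166, 2.433, -0.069]
ft_force: [-1.1, -3.0, -0.9]
finger_gap: -0.0
gripper_force: 1.5
```

Contact at tips y≈119, where the off position was expected.

Call:
arm_command --rows "1 0 0.002 0 0 0 0;1 0 0.002 0 0 0 0;1 0 0.002 0 0 0 0"

```text
clock: 11.45
eef_pos: [0.5882, 0.1657, 0.0576]
tool_rot: [0.166, 2.433, -0.07]
ft_force: [-2.4, -5.9, -0.0]
finger_gap: -0.0001
gripper_force: 2.4
```

Call:
arm_command --rows "1 0 0.002 0 0 0 0;1 0 0.002 0 0 0 0;1 0 0.002 0 0 0 0"

```text
clock: 11.7
eef_pos: [0.5883, 0.1677, 0.0574]
tool_rot: [0.166, 2.434, -0.07]
ft_force: [-1.6, -6.0, 0.9]
finger_gap: 0.0001
gripper_force: 2.5
```

Call:
arm_command --rows "1 0 0.002 0 0 0 0;1 0 0.002 0 0 0 0;1 0 0.002 0 0 0 0"

```text
clock: 11.95
eef_pos: [0.5885, 0.1698, 0.0574]
tool_rot: [0.166, 2.434, -0.07]
ft_force: [-2.7, -4.5, 1.5]
finger_gap: -0.0001
gripper_force: 2.5
```

Same signature as on the right: it was off and is swinging.

Call:
arm_command --rows "1 0 0.002 0 0 0 0;1 0 0.004 0 0 0 0;1 0 0.006 0 0 0 0;1 0 0.006 0 0 0 0"

```text
clock: 12.28
eef_pos: [0.5898, 0.1769, 0.0577]
tool_rot: [0.165, 2.433, -0.066]
ft_force: [-3.0, -1.2, 0.2]
finger_gap: 0.0003
gripper_force: 1.3
```

Call:
arm_command --rows "1 0 0.002 0 0 0 0;1 0 0.004 0 0 0 0;1 0 0.004 0 0 0 0"

```text
clock: 12.53
eef_pos: [0.5915, 0.1818, 0.0583]
tool_rot: [0.164, 2.432, -0.064]
ft_force: [0.5, 0.4, 0.7]
finger_gap: -0.0003
gripper_force: 0.0
```

Call:
arm_command --rows "1 0 0.002 0 0 0 0;1 0 0.003 0 0 0 0;1 0 0.003 0 0 0 0;1 0 0.003 0 0 0 0"

```text
clock: 12.87
eef_pos: [0.5917, 0.1842, 0.0582]
tool_rot: [0.164, 2.432, -0.065]
ft_force: [-0.7, -0.4, 0.4]
finger_gap: 0.0003
gripper_force: 0.0
```

```bash
python3 -c "
from h import *
where()
c=read_camera('wrist');cv2.imwrite('pics/w5.png',c['color'][:,:,::-1])
print(*[v.round(3) for v in go(O,YAW,[.004,.05,.05],40,1)])
print(*[v.round(3) for v in go(O,YAW,[-.07,.04,.06],40,1)])"
```

```text
t 12.8667 tips unit [  3.9 139.4  45.2] F unit [-0.61 -0.47  0.45] tilt 40.4 q [ 0.31  0.51 -0.91 -0.49 -0.29  0.35]
[ -3.159 -89.309  -3.29 ] [-0.136  0.403  0.163] [0.58  0.096 0.063]
[ 46.739 -99.298 -58.845] [-0.136  0.403  0.163] [0.505 0.096 0.073]
```

View pics/w5.png

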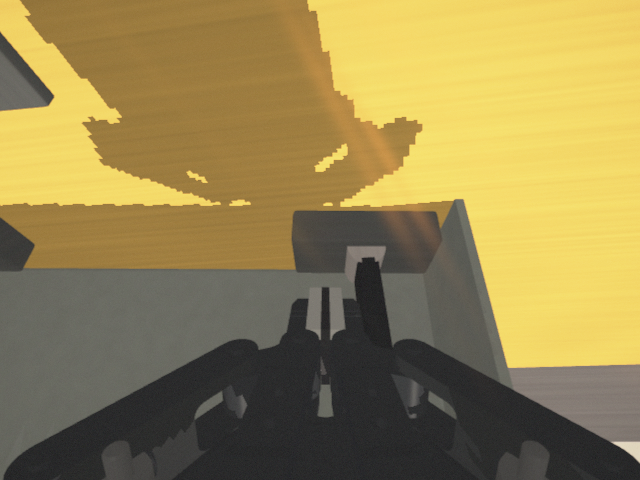

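The left lever runs from (367,262) to (385,345), so it leans left, but less than the right one did. I'll check whether it is still moving by measuring the same strip again, then feel it.

Call:
arm_command --rows "1 0 0 0 0 0 0;1 0 0 0 0 0 0;1 0 0 0 0 0 0;1 0 0 0 0 0 0"

```text
clock: 13.25
eef_pos: [0.5913, 0.1837, 0.058]
tool_rot: [0.165, 2.432, -0.066]
ft_force: [-0.6, 0.3, 0.2]
finger_gap: 0.0002
gripper_force: 0.0
```

```bash
python3 -c "
from h import *
where()
c=read_camera('wrist');n=c['color'];cv2.imwrite('pics/w6.png',n[:,:,::-1])
for k,im in(('w3',cv2.imread('pics/w3.png')),('w5',cv2.imread('pics/w5.png')),('now',n)):
    for r in (290,310,330):
        x=np.where(im[r,350:470].max(1)<45)[0]+350; print(k,r,x.min() if len(x) else None,x.max() if len(x) else None)
"
```

```text
t 13.25 tips unit [  3.6 138.8  45. ] F unit [-0.69  0.24  0.18] tilt 40.4 q [ 0.31  0.51 -0.91 -0.49 -0.29  0.35]
w3 290 357 392
w3 310 367 404
w3 330 350 417
w5 290 356 382
w5 310 353 385
w5 330 350 388
now 290 367 404
now 310 378 417
now 330 350 430
```

The lever was caught mid-swing: it has since moved further left and settled as the right one did, so it is on. Retreating right, out and up.

Call:
arm_command --rows "1 0 -0.03 0 0 0 0;1 0 -0.06 0 0 0 0;1 -0.002 -0.085 -0.002 0 0 0;1 -0.002 -0.09 -0.002 0 0 0;1 0.01 -0.095 -0.018 0 0 0;1 0.028 -0.099 -0.038 0 0 0;1 0.047 -0.099 -0.059 0 0 0;1 0.047 -0.099 -0.059 0 0 0;1 0.025 -0.11 -0.09 0 0 0;1 0.01 -0.12 -0.12 0 0 0;1 -0.01 -0.13 -0.15 0 0 0;1 -0.03 -0.14 -0.18 0 0 0;1 -0.05 -0.15 -0.2 0 0 0;1 -0.05 -0.15 -0.2 0 0 0;1 -0.05 -0.15 -0.2 0 0 0"

```text
clock: 14.55
eef_pos: [0.4822, 0.0482, 0.2468]
tool_rot: [0.166, 2.425, -0.066]
ft_force: [-0.3, -0.3, 0.2]
finger_gap: 0.0001
gripper_force: 0.0
```

```bash
python3 -c "
from h import *
where()
print(*[v.round(3) for v in go(O,YAW,[.0853,-.0192,.225],0,1)])
print(*[v.round(3) for v in go(O,YAW,[.0853,-.0192,.185],0,1)])"
```

```text
t 14.55 tips unit [-85.9 -10.3 234. ] F unit [-0.3 -0.3  0.2] tilt 40.8 q [ 0.   -0.18 -1.04  0.01 -0.09  0.11]
[-134.889   -8.84   122.718] [-1.7800e-01  4.0766e+01  3.1000e-02] [0.662 0.014 0.242]
[-108.77    -8.718  153.013] [-1.7800e-01  4.0766e+01  3.1000e-02] [0.662 0.014 0.202]
```

Call:
arm_command --rows "1 -0.03 -0.003 0.028 -0.2 7 0;1 -0.06 -0.005 0.055 -0.2 14 0;1 -0.09 -0.007 0.082 -0.2 21 0;1 -0.115 -0.009 0.105 -0.2 28 0;1 -0.135 -0.009 0.123 -0.2 35 0;1 -0.135 -0.009 0.123 -0.2 40.8 0;1 -0.135 -0.009 0.123 -0.2 40.8 0;1 -0.122 -0.009 0.138 -0.2 40.8 0;1 -0.109 -0.009 0.153 -0.2 40.8 0;1 -0.109 -0.009 0.153 -0.2 40.8 0;1 -0.109 -0.009 0.153 -0.2 40.8 0"

```text
clock: 15.47
eef_pos: [0.6578, 0.0151, 0.1939]
tool_rot: [-0.211, -3.121, 0.001]
ft_force: [0.8, -0.5, 0.1]
finger_gap: 0.0002
gripper_force: 0.0
```

```bash
python3 -c "
from h import *
where()
print(*[v.round(3) for v in go(O,YAW,[.0853,-.0192,.158],0,1)])
c=read_camera('side');im=c['color'];X=c['R']@ray(read_camera('top'),[308,175.8],.158)+c['t'];p=c['mtx']@X;print('proj',p[:2]/p[2])
cv2.imwrite('pics/s2.png',cv2.resize(im[130:330,150:390,::-1],None,fx=3.3,fy=3))"
```

```text
t 15.4667 tips unit [ 81.2 -19.1 176.9] F unit [ 0.85 -0.37  0.15] tilt 0.8 q [-0.09  0.57  0.06  1.07 -0.    0.05]
[-4.079 -0.116 18.827] [-0.078 -0.786  0.107] [0.662 0.014 0.175]
proj [259.80821385 212.00286839]
```

View pics/s2.png

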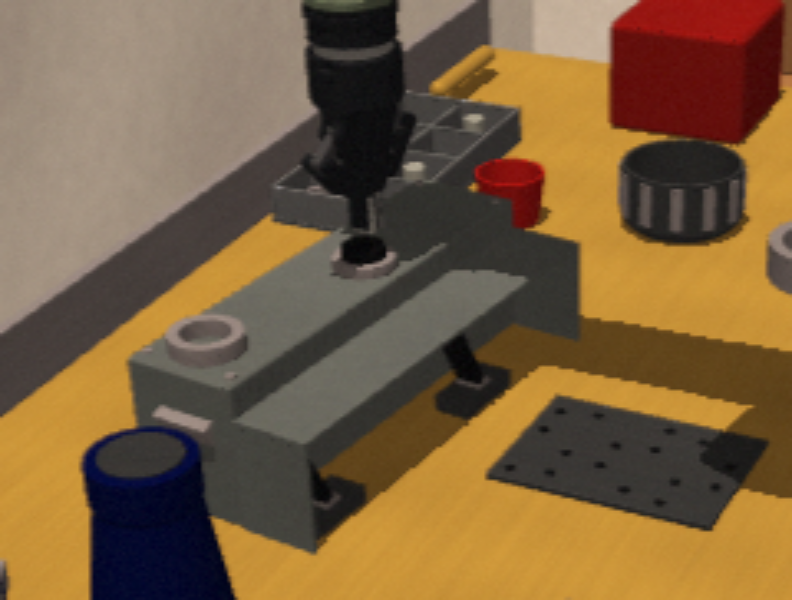

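Both levers lean left in the side view. The button at crop (363,248) sits directly under the tips and matches the projection of my measured point. Pressing.

Call:
arm_command --rows "1 -0.004 0 0.006 0 0 0;1 -0.004 0 0.012 0 0 0;1 -0.004 0 0.015 0 0 0;1 -0.004 0 0.015 0 0 0;1 -0.004 0 0.015 0 0 0"

```text
clock: 15.98
eef_pos: [0.6631, 0.0138, 0.1824]
tool_rot: [-0.213, -3.127, 0.001]
ft_force: [0.2, -0.1, 0.6]
finger_gap: -0.0003
gripper_force: 0.0
```

Call:
arm_command --rows "1 0 0 0.002 0 0 0;1 0 0 0.004 0 0 0;1 0 0 0.004 0 0 0;1 0 0 0.004 0 0 0"

```text
clock: 16.32
eef_pos: [0.6637, 0.0138, 0.1789]
tool_rot: [-0.213, -3.128, 0.001]
ft_force: [-0.2, -1.0, 2.9]
finger_gap: -0.0002
gripper_force: 1.2
```

Call:
arm_command --rows "1 0 0 0.002 0 0 0;1 0 0 0.003 0 0 0;1 0 0 0.003 0 0 0"

```text
clock: 16.57
eef_pos: [0.6637, 0.0138, 0.1757]
tool_rot: [-0.213, -3.128, 0.001]
ft_force: [0.5, -0.3, 4.3]
finger_gap: 0.0001
gripper_force: 2.1
```

Call:
arm_command --rows "1 0 0 0.002 0 0 0;1 0 0 0.002 0 0 0;1 0 0 0.002 0 0 0"

```text
clock: 16.82
eef_pos: [0.6637, 0.0138, 0.1738]
tool_rot: [-0.213, -3.128, 0.001]
ft_force: [0.2, -0.4, 5.4]
finger_gap: -0.0002
gripper_force: 2.7
```

Call:
arm_command --rows "1 0 0 0.0015 0 0 0;1 0 0 0.0015 0 0 0;1 0 0 0.0015 0 0 0"

```text
clock: 17.07
eef_pos: [0.6637, 0.0138, 0.173]
tool_rot: [-0.213, -3.128, 0.001]
ft_force: [-0.5, -0.2, 8.6]
finger_gap: 0.0
gripper_force: 4.2
```

Call:
arm_command --rows "1 0 0 0.001 0 0 0;1 0 0 0.001 0 0 0;1 0 0 0.001 0 0 0"

```text
clock: 17.32
eef_pos: [0.6637, 0.0138, 0.173]
tool_rot: [-0.213, -3.129, 0.001]
ft_force: [-3.2, 0.4, 14.0]
finger_gap: -0.0003
gripper_force: 6.5
```

Bottomed out: the position has stopped while force rises to 14 N. Releasing upwards.

Call:
arm_command --rows "1 0 0 -0.006 0 0 0;1 0 0 -0.015 0 0 0;1 0 0 -0.04 0 0 0;1 0 0 -0.07 0 0 0;1 0 0 -0.09 0 0 0;1 0 0 -0.09 0 0 0;1 0 0 -0.09 0 0 0;1 0 0 -0.09 0 0 0;1 0 0 -0.09 0 0 0;1 0 0 -0.09 0 0 0"

```text
clock: 18.15
eef_pos: [0.663, 0.0139, 0.2592]
tool_rot: [-0.213, -3.124, 0.001]
ft_force: [0.3, 0.5, -0.2]
finger_gap: 0.0001
gripper_force: 0.0
```

```bash
python3 -c "
from h import *
where()
c=read_camera('side');o=cv2.imread('pics/side0.png')[:,:,::-1];
m=lambda i:(i[200:225,245:275].max(2)<45)
for i in(o,c['color']): y,x=np.where(m(i)); print('button',x.mean()+245,y.mean()+200,y.min()+200,len(x))
s=cv2.imread('pics/s2.png'); n=cv2.resize(c['color'][130:330,150:390,::-1],None,fx=3.3,fy=3)
d=cv2.absdiff(s,n).max(2); print('lever change R,L',d[330:420,430:515].mean(),d[450:530,300:370].mean())
print(close_job())"
```

```text
t 18.15 tips unit [ 86.6 -19.5 242.2] F unit [ 0.27  0.5  -0.24] tilt 0.6 q [-0.09  0.55  0.18  1.21 -0.    0.05]
button 259.81188118811883 213.04950495049505 209 101
button 259.8608695652174 212.6 208 115
lever change R,L 1.8966013071895425 1.7717857142857143
the job is handed in; nothing more can be done
None
```

The job is handed in at 18 s: both toggles felt off, so I flipped the right one and then the left one to on, then pressed the start button fully down; it came back up, and the arm was clear with no contact on the other parts.

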